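# Hang the red carton tote on the hook

### The job

Lift the red tote out of the timber rack, set it down upright on the plywood board and let go of it. Then take it again and hang it by its handle on the steel hook, so that it hangs free and still. Leave the blue tote and everything else where they are.

Things in the scene. Friction and masses are not known exactly. Their poses are not given: they have to be found in the camera images.
- tote_red_centre (a point): Red tote to hang: a closed plastic block packed with yellow cartons, 43 mm wide (own x), 190 long (own y), 50 high (own z, up), 0.16 to 0.26 kg, same after a half turn; point at its middle, 25 mm above the underside. Steel handle over the middle, in the y-z plane. Out of the rack it can be gripped across the 43 mm at an end, 76 mm along y, clear of the handle; grip firmly, 80 N or more.
- tote_red_handle (a point): Middle of the red tote's handle bar, on its axis, 70 mm above the centre point, 95 mm above the underside; axes as the tote. Bar 10 mm round, along own y, straight for 32 mm, then bent down into uprights 50 mm apart (axes). The window under the bar is 40 mm wide and 40 mm high: room for the fingertips or for the hook, not both.
- tote_blue_centre (a point): A like tote in blue, in the other pocket of the rack; which pocket is which varies. To be left there. Middle of its body, axes as for the red one.
- rack_top (a point): Fixed timber rack 181 (own x) x 226 (own y) x 58 mm high; middle of its top face. Two pockets 62 x 200 mm, floor 8 mm above the table, centres 40.5 mm either side of the middle along own x. The totes stand in them lengthwise along own y, rims level with the top, so only the handles can be gripped. 5 mm free at tote ends, 9.5 mm at sides; lift straight up at least 65 mm.
- board_top (a point): Bare plywood board lying fixed on the table, 110 mm (own x) by 220 mm (own y), 12 mm thick; the point is the middle of its upper face.
- hook_seat (a point): Fixed hook stand: level steel rod 8 mm thick, axis 190 mm high; point on its upper side at mid-length, where the bar should rest. Own x runs along the rod to the post (20 mm square, near face at +45 mm, 215 mm high). Upturned tip at -45 mm, 12 mm higher than the rod, faces the robot: the window goes over it from -x, the tote's length across the rod. Foot 90 mm square, 10 mm thick, below the post.
- carton_a: Yellow carton 75 x 30 x 25 mm lying near the front of the table, bystander; origin under its middle.
- carton_b: Yellow carton 75 x 30 x 25 mm lying beyond the board, bystander; origin under its middle.
- glue: White glue bottle with red cap, 56 mm across, 130 mm high, standing, bystander; origin under its middle.
- tape: Brown cardboard tube ring, 90 mm across, 45 mm high, bystander; origin under its middle.
- driver: Screwdriver lying on the table, bystander; origin on the table under it.
- cup: White cup 72 mm across, 80 mm high, bystander; origin under its middle.
Things that resemble listed ones, but are neither listed nor needed, are in the scene too. What is shaped like the part that bears hook_seat but turquoise is not meant. Leave any black look-alike of the part that bears tote_red_centre alone.

How it is judged:
By the outcome, as a careful person would: the job done as asked, in the order asked, and still so for the second after the job is handed in, with the robot touching nothing.
It also fails if it takes over 58 s, if anything falls off the work surface, if the arm or the gripper's body presses on something with over 40 N, if the wrist force passes 120 N, or if a joint passes its speed limit or range.

### The arm

A 7-joint arm with a two-finger parallel gripper is mounted at the origin on the work surface. World frame = base frame: x ahead of the robot, y to its left, z up, the work surface at z = 0. Lengths are in m, angles in rad, forces in N, time in s.
With the tool pointing down it reaches from about 0.35 to 0.9 m from the base axis. Payload 8.1 kg.
Tool frame: the origin (TCP) lies on the centre line of the jaws, within the pads' length; the fingertips stand 14 mm ahead of it and the grasp point (between the pads) lies 5 mm behind it (arm.tip_reach is the distance from the TCP to the fingertips, in m); z points along the fingers, y is the direction in which the jaws open and shut (so a half turn about z gives the same grasp; the last joint's range is limited). The gripper opens to 92 mm and grips with 3 to 60 N. Pads are 19 mm wide; open, the fingers measure 130 mm over their backs; the gripper's body (75 mm by 190 mm) begins 47 mm behind the grasp point.
Start: joints at [1.031, 0.434, 0.025, 1.573, -0.012, 1.134, -0.075], TCP at [0.264, -0.566, 0.241] pointing down, gripper open.
Joint ranges: [-2.62, 2.62], [-0.44, 2.09], [-1.27, 1.32], [0.08, 2.57], [-1.32, 4.46], [0.12, 2], [-2.74, 2.74]. Speed limits (rad/s): [2.22, 2.22, 3.01, 3.01, 3.14, 3.14, 3.14].

### API

Orientations are given as a rotation vector (axis times angle).
In Python, from cell import sensors, vision, arm, nets gives the robot as it stands.
- The arm moves only by the shell command python3 -m handwheel 'ROWS' [FORCE]. ROWS is JSON, a list of rows, each an object of numbers: "tx", "ty", "tz": the shift along the tool's x, y, z in cm; "wx", "wy", "wz": the turn, a rotation vector about the tool's x, y, z in degrees; "claw": the opening, from 0 (shut) to 1 (fully open). A call has 1 to 12 rows; each row is the pose to reach, as a shift and turn from the pose commanded when the call began, along the tool's axes at that moment; what a row does not reach only later rows make up. A row lasts 1/12 s, in which the tool goes at most 41.7 mm and 7.16 degrees, less where a joint would pass 70% of its speed; a pose out of reach is approached as far as the arm can. A call with a gripper value outside its range is refused whole. The fingers move at their own pace and stop on an object; FORCE is the grip in N (left out, the last holds). Time passes only in rows, so rows that repeat a pose let the fingers close. It gives the time, the measured TCP pose, the force and the opening at its end, in the units of the state.
- sensors.observe(): the state, without advancing time (a new reading comes with each control period).
- vision.get_image(name): name is "scene" or "top" or "wrist"; returns (picture, depth): 384x512x3 uint8, blue, green, red; 384x512 float32, m along the optical axis (not along the pixel's ray), 0 where there is no reading.
- vision.camera_model(name): a dict with "K" (3x3 intrinsics, pixels), "k1" (the pictures are not rectified: a ray, as slopes to the right and down, at radius r is drawn at 1 + k1 r^2 times it, then the intrinsics apply), "xyz" and "attitude" of the camera in the world; the wrist camera has in their place "hand_eye" (4x4, takes a point from camera to tool coordinates, whose origin is the TCP and whose axes are the flange's). Camera axes: x right, y down, z forward; pixel columns grow to the right and rows downward; lengths in m; the calibration is good to about 2 mm. A picture is of the moment at which its call begins: read the wrist's pose just before it. camera_model takes no time and is no camera call.
- arm.sign_off(): hands the job in, once; it reports no verdict.
Trained networks look in the newest picture that a camera, given by its name, has taken for a name from the list of things; names that differ only in an ending like _2 or _b are one class to them, and where a whole thing is asked for, a point or a joint stands for the part that bears it (a point fixed in the world has none). Each returns a list of dicts, best first, with "score" (0 to 1); they miss things now and then, are a little off and sometimes report something else, mostly with a low value. They report only what shows in the picture. A call takes as long as a camera call. They do not tell look-alikes from the thing itself.
- nets.cut_out(label, camera): "region" (384x512 bool, what is visible of it) and "uv" ([column, row] in pixels, amid what is visible of it).
The state is a dict: "clock": time; "joints": joint angles; "dq": joint speeds; "joint_efforts": joint torques, N m; "position": TCP position; "ee_rot": TCP orientation; "force": force on the tool from outside, world axes, zero at the start; "ft_torque": the same for the moment, N m; "width": opening from 0.0 (shut) to 1.0 (fully open).
Only numpy, scipy, OpenCV 4.12 (cv2) and the standard library are available. Lean on these libraries where they do the work, as an engineer would, in place of code of your own. Each camera call takes 0.05 s, during which the arm holds its last target.

## Working session

There is one attempt and no reset: what is moved stays moved. The work goes in short steps, Python scripts to look and compute and a shell command to move; the robot and the scene stay as the last step left them, time stands still between calls to the robot, and variables do not carry over. Pictures are saved under pics/ and viewed, and the job is handed in when it is done.

```bash
ls; mkdir -p pics
python3 - <<'E'
from cell import sensors, vision, arm, nets
import cv2
print(sensors.observe())
for n in ["scene","top","wrist"]:
    im,d=vision.get_image(n); cv2.imwrite(f"pics/{n}0.png",im); print(n,vision.camera_model(n))
    import numpy as np; np.save(f"pics/{n}0_d.npy",d)
E
```

```text
pics
{'clock': 0.0, 'joints': array([ 1.03138077,  0.43523818,  0.02497248,  1.57409843, -0.01158435,
        1.13401238, -0.07510012]), 'dq': array([ 2.25473913e-04, -3.21435729e-04,  1.24197806e-03, -3.80354955e-05,
       -5.24316570e-04, -6.24920509e-04,  4.85096940e-04]), 'joint_efforts': array([ 8.86431935e-04, -6.67835283e+01,  9.85169895e-01, -3.14453530e+01,
       -6.06120494e-02,  4.26631712e-02,  9.39564825e-05]), 'position': array([ 0.2641449 , -0.56589025,  0.23993501]), 'ee_rot': array([-3.06548676e+00, -6.80278100e-01,  7.90855656e-04]), 'force': array([-1.09589599,  0.51725127,  0.23477292]), 'ft_torque': array([0.0157266 , 0.00596812, 0.02265189]), 'width': 1.0007775849548608}
scene {'K': array([[375.62282566,   0.        , 243.18331896],
       [  0.        , 375.62282566, 184.35355131],
       [  0.        ,   0.        ,   1.        ]]), 'k1': -0.028453629874744563, 'xyz': array([ 1.21181132, -0.63915666,  0.89637606]), 'attitude': array([-2.07430303, -0.84481125,  0.43361847])}
top {'K': array([[416.94172959,   0.        , 261.71153927],
       [  0.        , 416.94172959, 196.79370296],
       [  0.        ,   0.        ,   1.        ]]), 'k1': -0.15655705264512823, 'xyz': array([0.28708642, 0.0823473 , 1.53565774]), 'attitude': array([-2.13204016,  2.14896657, -0.14694756])}
wrist {'K': array([[307.0230742 ,   0.        , 255.05859148],
       [  0.        , 307.0230742 , 191.18771568],
       [  0.        ,   0.        ,   1.        ]]), 'k1': -0.08423297970477947, 'hand_eye': array([[ 3.99084721e-04, -9.55359363e-01, -2.95445983e-01,
         8.00365901e-02],
       [ 9.99999794e-01,  5.29865308e-04, -3.62594690e-04,
        -8.94487955e-04],
       [ 5.02954808e-04, -2.95445777e-01,  9.55359377e-01,
        -1.43236275e-01],
       [ 0.00000000e+00,  0.00000000e+00,  0.00000000e+00,
         1.00000000e+00]])}
```

View pics/scene0.png

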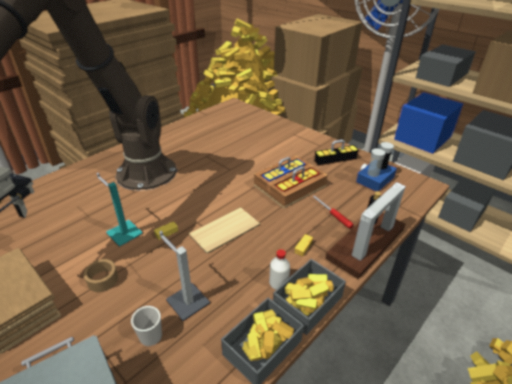

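View pics/top0.png

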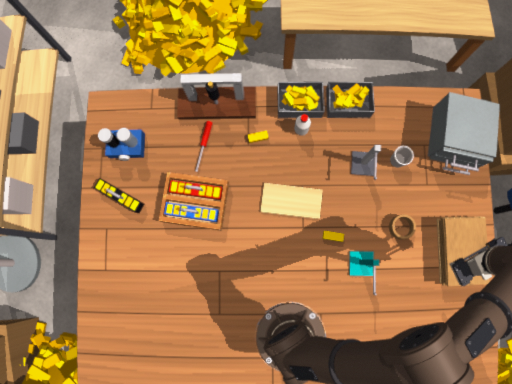

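Top view: red tote at about (195,189), upper rack pocket; blue tote at (192,212); black look-alike loose at (118,195). Board at (292,201). Steel-grey hook stand at (365,160), turquoise look-alike at (362,264). Now I'll measure these.

```bash
cat > h.py <<'E'
import numpy as np, cv2
from scipy.spatial.transform import Rotation as R
from cell import sensors, vision, arm, nets
def pose(cam, st=None):
    m=vision.camera_model(cam)
    if cam=="wrist":
        T=np.eye(4); T[:3,:3]=R.from_rotvec(st["ee_rot"]).as_matrix(); T[:3,3]=st["position"]
        return m, T@m["hand_eye"]
    T=np.eye(4); T[:3,:3]=R.from_rotvec(m["attitude"]).as_matrix(); T[:3,3]=m["xyz"]; return m,T
def slopes(m,uv):
    uv=np.atleast_2d(np.asarray(uv,float)); D=np.array([m["k1"],0,0,0,0.])
    return cv2.undistortPoints(uv[:,None,:],m["K"],D)[:,0,:]
def pts(m,T,d):
    v,u=np.mgrid[:384,:512]; s=slopes(m,np.c_[u.ravel(),v.ravel()])
    c=np.c_[s,np.ones(len(s))]*d.ravel()[:,None]
    return (c@T[:3,:3].T+T[:3,3]).reshape(384,512,3)
def onplane(m,T,uv,z):
    s=slopes(m,uv); r=np.c_[s,np.ones(len(s))]@T[:3,:3].T
    return T[:3,3]+r*((z-T[2,3])/r[:,2])[:,None]
def proj(m,T,P):
    P=(np.atleast_2d(P)-T[:3,3])@T[:3,:3]
    s=P[:,:2]/P[:,2:]; s=s*(1+m["k1"]*(s**2).sum(1))[:,None]
    return s@m["K"][:2,:2].T+m["K"][:2,2]
def rect(P):
    (c,s,a)=cv2.minAreaRect((P[:,:2]*1000).astype(np.float32)); return np.array(c)/1000,np.array(s),a
def snap(cam,name):
    st=sensors.observe(); im,d=vision.get_image(cam); cv2.imwrite(f"pics/{name}.png",im); np.save(f"pics/{name}_d.npy",d)
    np.save(f"pics/{name}_st.npy",np.r_[st["position"],st["ee_rot"]])
    m,T=pose(cam,st); return im,d,m,T
E
python3 - <<'E'
from h import *
im,d,m,T=snap("top","top1")
P=pts(m,T,d)
for l in ["tote_red_centre","tote_blue_centre","rack_top","board_top","hook_seat","carton_a","glue","tape","cup","driver"]:
    for r in nets.cut_out(l,"top")[:4]:
        q=P[r["region"]&(d>0)]
        if len(q)<5: continue
        print(l,round(r["score"],2),r["uv"],len(q),"med",np.median(q,0).round(3),"zmax",np.percentile(q[:,2],97).round(3),rect(q))
cv2.imwrite("pics/c1.png",cv2.resize(im[160:240,80:240],None,fx=5,fy=5,interpolation=cv2.INTER_CUBIC))
cv2.imwrite("pics/c2.png",cv2.resize(im[130:290,330:430],None,fx=4,fy=3.7,interpolation=cv2.INTER_CUBIC))
E
```

```text
tote_red_centre 0.89 [119.9, 194.6] 579 med [0.513 0.614 0.049] zmax 0.098 (array([0.51989075, 0.6300343 ]), array([187.71354675,  47.23350143]), 59.09109878540039)
tote_red_centre 0.74 [195.5, 191.3] 672 med [0.535 0.334 0.057] zmax 0.106 (array([0.54175354, 0.33775656]), array([189.06987   ,  52.33156204]), 81.74957275390625)
tote_blue_centre 0.78 [188.9, 210.7] 590 med [0.453 0.35  0.057] zmax 0.107 (array([0.45834949, 0.3505874 ]), array([185.88821411,  47.96943665]), 81.9847640991211)
tote_blue_centre 0.61 [193.7, 198.5] 1961 med [0.496 0.341 0.056] zmax 0.064 (array([0.50420737, 0.3525798 ]), array([246.92802429, 196.00894165]), 81.51407623291016)
tote_blue_centre 0.47 [290.8, 201.0] 1846 med [ 0.5   -0.011  0.012] zmax 0.018 (array([ 0.5014953 , -0.01151591]), array([227.44230652, 119.1207962 ]), 82.85427856445312)
rack_top 0.55 [194.6, 198.8] 2053 med [0.496 0.343 0.055] zmax 0.063 (array([0.50314777, 0.35408621]), array([252.28588867, 198.11582947]), 80.51544189453125)
board_top 0.72 [289.1, 202.8] 1767 med [ 0.499 -0.012  0.012] zmax 0.018 (array([ 0.50086697, -0.01235049])
[... 784 characters left out ...]
809155, 0.11227133]), array([40.09502411, 78.77919006]), 13.858593940734863)
glue 0.51 [305.9, 123.4] 254 med [ 0.764 -0.051  0.088] zmax 0.133 (array([ 0.77109229, -0.05431469]), array([53.63160706, 49.61127853]), 86.75408172607422)
tape 0.64 [405.3, 223.3] 357 med [ 0.396 -0.419  0.038] zmax 0.05 (array([ 0.3931611 , -0.41960486]), array([94.75214386, 91.32847595]), 28.7489013671875)
cup 0.75 [402.9, 155.9] 340 med [ 0.659 -0.433  0.048] zmax 0.083 (array([ 0.660625  , -0.43310205]), array([67.51994324, 97.9233551 ]), 30.791349411010742)
driver 0.47 [205.4, 133.8] 186 med [0.757 0.305 0.022] zmax 0.03 (array([0.75788873, 0.30691678]), array([ 32.17462158, 117.39942169]), 78.44590759277344)
```

View pics/c1.png

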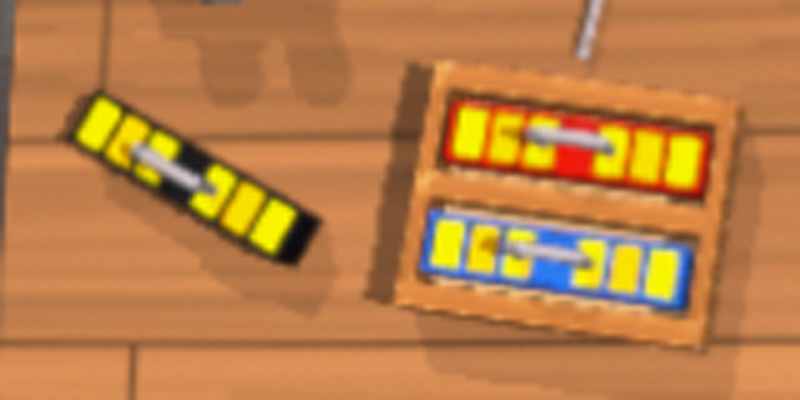

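View pics/c2.png

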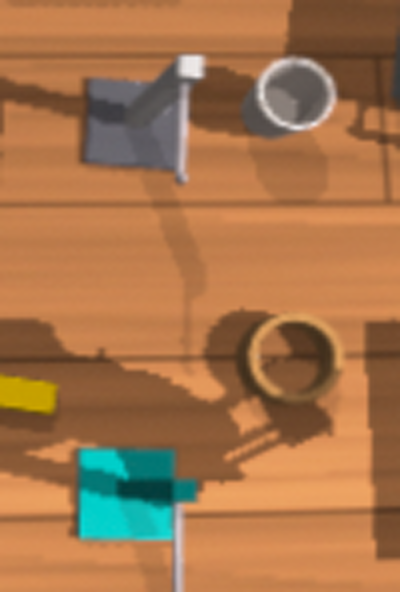

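Run:
```python
from h import *
d=np.load("pics/top1_d.npy"); m,T=pose("top"); P=pts(m,T,d)
im=cv2.imread("pics/top1.png")
def ax(q):
    c=q[:,:2].mean(0); u,s,v=np.linalg.svd(q[:,:2]-c); return v[0]
for n,(y0,y1,x0,x1),lo,hi in [("redh",(177,200,165,225),.085,.13),("blueh",(200,225,165,225),.085,.13),("racktop",(165,235,155,235),.052,.064),("board",(180,225,255,330),.007,.02),("rod",(140,190,360,390),.17,.2),("posttop",(140,190,360,390),.205,.225),("foot",(140,190,340,390),.004,.02)]:
    M=np.zeros((384,512),bool); M[y0:y1,x0:x1]=1
    M&=(P[...,2]>lo)&(P[...,2]<hi)&(d>0); q=P[M]
    if n=="rod": print(np.c_[np.argwhere(M)[:,::-1],q.round(3)][::3])
    a=ax(q); c,s,an=rect(q)
    print(n,len(q),"mean",q.mean(0).round(4),"zmax",q[:,2].max().round(3),"dir deg",np.degrees(np.arctan2(a[1],a[0])).round(2),c.round(4),s.round(1),round(an,1))
```

```text
redh 46 mean [0.5369 0.3363 0.1048] zmax 0.111 dir deg -98.28 [0.5378 0.3381] [55.1  9.6] 81.6
blueh 48 mean [0.4557 0.3506 0.1056] zmax 0.115 dir deg -97.72 [0.4563 0.3518] [54.  10.1] 81.6
racktop 2175 mean [0.4957 0.3452 0.0576] zmax 0.064 dir deg -97.05 [0.497  0.3457] [227.7 182.7] 81.6
board 1651 mean [ 0.4989 -0.0119  0.0124] zmax 0.02 dir deg 83.47 [ 0.4938 -0.0126] [268.5 157.4] 89.7
[[ 3.74e+02  1.46e+02  6.53e-01 -2.81e-01  2.00e-01]
 [ 3.73e+02  1.48e+02  6.49e-01 -2.80e-01  1.91e-01]
 [ 3.72e+02  1.50e+02  6.44e-01 -2.78e-01  1.83e-01]
 [ 3.73e+02  1.51e+02  6.38e-01 -2.79e-01  1.92e-01]
 [ 3.74e+02  1.52e+02  6.34e-01 -2.82e-01  1.92e-01]
 [ 3.77e+02  1.52e+02  6.34e-01 -2.92e-01  1.94e-01]
 [ 3.73e+02  1.53e+02  6.35e-01 -2.83e-01  1.76e-01]
 [ 3.76e+02  1.53e+02  6.30e-01 -2.88e-01  1.94e-01]
 [ 3.75e+02  1.54e+02  6.27e-01 -2.84e-01  1.96e-01]
 [ 3.76e+02  1.55e+02  6.22e-01 -2.86e-01  1.98e-01]
 [ 3.75e+02  1.57e+02  6.16e-01 -2.84e-01  1.95e-01]
 [ 3.76e+02  1.58e+02  6.12e-01 -2.86e-01  1.97e-01]
 [ 3.75e+02  1.60e+02  6.06e-01 -2.83e-01  1.94e-01]
 [ 3.76e+02  1.
[... 441 characters left out ...]
-2.82e-01  1.92e-01]
 [ 3.75e+02  1.71e+02  5.69e-01 -2.81e-01  1.93e-01]
 [ 3.75e+02  1.72e+02  5.65e-01 -2.81e-01  1.95e-01]
 [ 3.75e+02  1.73e+02  5.63e-01 -2.82e-01  1.91e-01]
 [ 3.75e+02  1.74e+02  5.59e-01 -2.81e-01  1.94e-01]
 [ 3.75e+02  1.75e+02  5.56e-01 -2.81e-01  1.91e-01]
 [ 3.75e+02  1.76e+02  5.52e-01 -2.81e-01  1.92e-01]
 [ 3.74e+02  1.78e+02  5.45e-01 -2.76e-01  1.97e-01]]
rod 86 mean [ 0.5992 -0.2829  0.1914] zmax 0.2 dir deg 177.78 [ 0.5973 -0.2863] [ 21.  110.9] 87.3
posttop 37 mean [ 0.6402 -0.2867  0.2136] zmax 0.222 dir deg 175.91 [ 0.5974 -0.2798] [ 18.1 113.8] 81.3
foot 653 mean [ 0.6321 -0.2841  0.0086] zmax 0.019 dir deg -176.38 [ 0.6351 -0.2944] [194.5 191.5] 89.4
```

Run:
```python
from h import *
im,d,m,T=snap("scene","scene1"); P=pts(m,T,d)
for n,lab in [("red","tote_red_centre"),("hook","hook_seat"),("board","board_top")]:
    for r in nets.cut_out(lab,"scene")[:3]:
        q=P[r["region"]&(d>0)]; print(lab,round(r["score"],2),r["uv"],np.median(q,0).round(3))
for n,(y0,y1,x0,x1),lo,hi in [("redh",(155,195,260,320),.085,.13),("rod",(225,260,155,200),.165,.202),("post",(235,300,165,200),.206,.225)]:
    M=np.zeros((384,512),bool); M[y0:y1,x0:x1]=1
    M&=(P[...,2]>lo)&(P[...,2]<hi)&(d>0); q=P[M]
    print(n); print(np.c_[np.argwhere(M)[:,::-1],q.round(3)][::3])
cv2.imwrite("pics/c3.png",cv2.resize(im[140:330,100:330],None,fx=3,fy=3,interpolation=cv2.INTER_CUBIC))
```

```text
tote_red_centre 0.79 [298.0, 180.3] [0.54  0.341 0.059]
tote_red_centre 0.75 [337.9, 154.4] [0.526 0.626 0.042]
hook_seat 0.89 [182.8, 295.0] [ 0.65  -0.289  0.013]
hook_seat 0.85 [119.8, 228.4] [ 0.276 -0.266  0.013]
hook_seat 0.15 [297.2, 177.1] [0.539 0.343 0.059]
board_top 0.9 [224.2, 230.0] [ 0.504 -0.017  0.013]
board_top 0.32 [283.4, 171.1] [0.459 0.356 0.059]
redh
[[2.87e+02 1.57e+02 4.58e-01 3.68e-01 1.11e-01]
 [2.85e+02 1.58e+02 4.54e-01 3.61e-01 1.08e-01]
 [2.88e+02 1.58e+02 4.58e-01 3.75e-01 1.04e-01]
 [2.83e+02 1.59e+02 4.55e-01 3.48e-01 1.10e-01]
 [2.86e+02 1.59e+02 4.61e-01 3.59e-01 1.08e-01]
 [2.89e+02 1.59e+02 4.63e-01 3.76e-01 1.00e-01]
 [2.82e+02 1.60e+02 4.56e-01 3.40e-01 1.09e-01]
 [2.85e+02 1.60e+02 4.55e-01 3.60e-01 1.00e-01]
 [2.89e+02 1.60e+02 4.63e-01 3.76e-01 9.60e-02]
 [2.81e+02 1.61e+02 4.57e-01 3.34e-01 1.08e-01]
 [2.88e+02 1.61e+02 4.55e-01 3.81e-01 8.60e-02]
 [2.79e+02 1.62e+02 4.51e-01 3.29e-01 1.03e-01]
 [2.82e+02 1.62e+02 4.55e-01 3.42e-01 9.90e-02]
 [2.80e+02 1.63e+02 4.55e-01 3.30e-01 1.00e-01]
 [2.80e+02 1.64e+02 4.57e-01 3.28e-01 9.70e-02]
 [2.8
[... 3302 characters left out ...]
 2.16e-01]
 [ 1.84e+02  2.51e+02  6.50e-01 -2.81e-01  2.15e-01]
 [ 1.76e+02  2.52e+02  6.35e-01 -2.94e-01  2.10e-01]
 [ 1.79e+02  2.52e+02  6.44e-01 -2.92e-01  2.15e-01]
 [ 1.82e+02  2.52e+02  6.49e-01 -2.86e-01  2.15e-01]
 [ 1.85e+02  2.52e+02  6.53e-01 -2.80e-01  2.12e-01]
 [ 1.78e+02  2.53e+02  6.44e-01 -2.94e-01  2.13e-01]
 [ 1.81e+02  2.53e+02  6.52e-01 -2.91e-01  2.17e-01]
 [ 1.84e+02  2.53e+02  6.53e-01 -2.83e-01  2.11e-01]
 [ 1.78e+02  2.54e+02  6.43e-01 -2.94e-01  2.09e-01]
 [ 1.81e+02  2.54e+02  6.52e-01 -2.91e-01  2.13e-01]
 [ 1.84e+02  2.54e+02  6.53e-01 -2.83e-01  2.08e-01]
 [ 1.79e+02  2.55e+02  6.48e-01 -2.95e-01  2.10e-01]
 [ 1.82e+02  2.55e+02  6.53e-01 -2.90e-01  2.10e-01]]
```

Candidates for the tote: red at (195,189), blue at (191,212), black at (118,195). I'm choosing the red one: the crop shows a red body in the upper rack pocket, holding yellow cartons. For the hook I'm choosing the steel-grey one at (368,161), not the turquoise one at (362,264). Measured heights match the description (handle about 0.105 m, rack top 0.058, rod top 0.194). Next I'll work out the first move.

```bash
cat >> h.py <<'E'
def rot(ydeg,tilt=0):
    """tool down, tool y axis at heading ydeg in world"""
    a=np.radians(ydeg); y=np.array([np.cos(a),np.sin(a),0]); z=np.array([0,0,-1.]); return np.c_[np.cross(y,z),y,z]
def go(p,Rt,st=None):
    st=st or sensors.observe(); R0=R.from_rotvec(st["ee_rot"]).as_matrix()
    t=R0.T@(np.array(p)-st["position"])*100; w=np.degrees(R.from_matrix(R0.T@Rt).as_rotvec())
    print("at",st["position"].round(4),"t=%.1f w=%s j=%s"%(st["clock"],st["width"],st["joints"].round(2)),"F",st["force"].round(1))
    print("-> t cm",t.round(2),"w deg",w.round(1))
E
python3 - <<'E'
from h import *
st=sensors.observe(); print(R.from_rotvec(st["ee_rot"]).as_matrix().round(3))
for a in (-8.3,171.7):
    go([.538,.338,.30],rot(a));
E
```

```text
[[ 0.906  0.423  0.   ]
 [ 0.423 -0.906 -0.   ]
 [ 0.     0.    -1.   ]]
at [ 0.2644 -0.5663  0.2408] t=0.9 w=0.9972511952691848 j=[ 1.03  0.43  0.02  1.57 -0.01  1.13 -0.08] F [-0.   0.1  0.9]
-> t cm [ 63.05 -70.37  -5.93] w deg [  0.    0.  -56.7]
at [ 0.2644 -0.5663  0.2408] t=0.9 w=0.9972511952691848 j=[ 1.03  0.43  0.02  1.57 -0.01  1.13 -0.08] F [-0.   0.1  0.9]
-> t cm [ 63.05 -70.37  -5.93] w deg [  0.   -0.  123.3]
```

```bash
python3 -m handwheel '[{"tx":0,"ty":0,"tz":-10,"claw":0.5},{"tx":0,"ty":0,"tz":-10,"claw":0.5},{"tx":10,"ty":-8,"tz":-12,"wz":-10,"claw":0.5},{"tx":63,"ty":-70.4,"tz":-12,"wz":-56.7,"claw":0.5},{"tx":63,"ty":-70.4,"tz":-12,"wz":-56.7,"claw":0.5},{"tx":63,"ty":-70.4,"tz":-12,"wz":-56.7,"claw":0.5},{"tx":63,"ty":-70.4,"tz":-12,"wz":-56.7,"claw":0.5},{"tx":63,"ty":-70.4,"tz":-12,"wz":-56.7,"claw":0.5},{"tx":63,"ty":-70.4,"tz":-12,"wz":-56.7,"claw":0.5},{"tx":63,"ty":-70.4,"tz":-12,"wz":-56.7,"claw":0.5},{"tx":63,"ty":-70.4,"tz":-12,"wz":-56.7,"claw":0.5},{"tx":63,"ty":-70.4,"tz":-12,"wz":-56.7,"claw":0.5}]'
python3 - <<'E'
from h import *
go([.538,.338,.30],rot(-8.3))
E
```

```text
at [ 0.2644 -0.5663  0.2408] t=0.9 w=0.9972511952691848 j=[ 1.03  0.43  0.02  1.57 -0.01  1.13 -0.08] F [-0.   0.1  0.9]
-> t cm [ 63.05 -70.37  -5.93] w deg [  0.    0.  -56.7]invalid input
```

```bash
python3 -m handwheel '[{"tx":0,"ty":0,"tz":-4,"wx":0,"wy":0,"wz":0,"claw":0.5}]' 60; echo; python3 -m handwheel '[{"tz":0,"claw":0.5}]'
```

```text
clock: 0.98
position: [0.2626, -0.563, 0.2738]
ee_rot: [-3.055, -0.678, 0.006]
force: [1.0, -0.1, -1.0]
width: 0.964
invalid input
```

```bash
python3 -m handwheel '[{"tx":0,"ty":0,"tz":-4,"wx":0,"wy":0,"wz":0,"claw":0.5},{"tx":3,"ty":-3,"tz":-7,"wx":0,"wy":0,"wz":-5,"claw":0.5},{"tx":63,"ty":-70.4,"tz":-8,"wx":0,"wy":0,"wz":-56.7,"claw":0.5},{"tx":63,"ty":-70.4,"tz":-8,"wx":0,"wy":0,"wz":-56.7,"claw":0.5},{"tx":63,"ty":-70.4,"tz":-8,"wx":0,"wy":0,"wz":-56.7,"claw":0.5},{"tx":63,"ty":-70.4,"tz":-8,"wx":0,"wy":0,"wz":-56.7,"claw":0.5},{"tx":63,"ty":-70.4,"tz":-8,"wx":0,"wy":0,"wz":-56.7,"claw":0.5},{"tx":63,"ty":-70.4,"tz":-8,"wx":0,"wy":0,"wz":-56.7,"claw":0.5},{"tx":63,"ty":-70.4,"tz":-8,"wx":0,"wy":0,"wz":-56.7,"claw":0.5},{"tx":63,"ty":-70.4,"tz":-8,"wx":0,"wy":0,"wz":-56.7,"claw":0.5},{"tx":63,"ty":-70.4,"tz":-8,"wx":0,"wy":0,"wz":-56.7,"claw":0.5},{"tx":63,"ty":-70.4,"tz":-8,"wx":0,"wy":0,"wz":-56.7,"claw":0.5}]'
python3 - <<'E'
from h import *
go([.538,.338,.30],rot(-8.3))
E
```

```text
clock: 1.98
position: [0.3956, -0.1334, 0.3525]
ee_rot: [2.375, 2.054, 0.0]
force: [1.7, -0.6, -0.5]
width: 0.498
at [ 0.3956 -0.1334  0.3525] t=2.0 w=0.4981715064011337 j=[ 0.61  0.04 -0.43  1.82  0.02  1.28  0.04] F [ 1.7 -0.6 -0.5]
-> t cm [48.7   7.29  5.22] w deg [0.1 0.  0. ]
```

```bash
python3 -m handwheel '[{"tx":48,"ty":7,"tz":3,"wx":0,"wy":0,"wz":0,"claw":0.5},{"tx":48,"ty":7,"tz":3,"wx":0,"wy":0,"wz":0,"claw":0.5},{"tx":48,"ty":7,"tz":3,"wx":0,"wy":0,"wz":0,"claw":0.5},{"tx":48,"ty":7,"tz":3,"wx":0,"wy":0,"wz":0,"claw":0.5},{"tx":48,"ty":7,"tz":3,"wx":0,"wy":0,"wz":0,"claw":0.5},{"tx":48,"ty":7,"tz":3,"wx":0,"wy":0,"wz":0,"claw":0.5},{"tx":48,"ty":7,"tz":3,"wx":0,"wy":0,"wz":0,"claw":0.5},{"tx":48,"ty":7,"tz":3,"wx":0,"wy":0,"wz":0,"claw":0.5},{"tx":48,"ty":7,"tz":3,"wx":0,"wy":0,"wz":0,"claw":0.5},{"tx":48,"ty":7,"tz":3,"wx":0,"wy":0,"wz":0,"claw":0.5},{"tx":48,"ty":7,"tz":3,"wx":0,"wy":0,"wz":0,"claw":0.5},{"tx":48,"ty":7,"tz":3,"wx":0,"wy":0,"wz":0,"claw":0.5}]'
python3 - <<'E'
from h import *
im,d,m,T=snap("wrist","w1"); P=pts(m,T,d)
st=sensors.observe()
hs=P[(P[...,2]>.088)&(P[...,2]<.13)&(d>0)]
k=[("all",hs)]
# split red / blue by nearness
for n,c in [("red",(.538,.338)),("blue",(.456,.351)),]:
    q=hs[np.linalg.norm(hs[:,:2]-c,axis=1)<.036]
    if len(q)<10: print(n,len(q)); continue
    c0=q[:,:2].mean(0); v=np.linalg.svd(q[:,:2]-c0)[2][0]
    print(n,len(q),q.mean(0).round(4),rect(q),np.degrees(np.arctan2(v[1],v[0])).round(1),np.percentile(q[:,2],[50,95]).round(3))
go([.538,.338,.20],rot(-8.3))
E
```

```text
clock: 2.98
position: [0.5338, 0.3335, 0.3213]
ee_rot: [-2.373, -2.057, -0.0]
force: [-0.1, -0.3, 0.5]
width: 0.502
red 390 [0.5359 0.3431 0.1046] (array([0.53512378, 0.34049521]), array([59.71803665,  9.62448406]), 82.07910919189453) -97.8 [0.106 0.108]
blue 412 [0.455  0.3573 0.1041] (array([0.45392639, 0.3557995 ]), array([58.9082222 , 10.11467838]), 82.26898956298828) -97.8 [0.105 0.108]
at [0.5333 0.3376 0.3205] t=3.0 w=0.5013046322715202 j=[-0.21  0.48 -0.69  1.39  0.3   1.37 -1.04] F [-1.1  1.1  0.1]
-> t cm [ 0.06  0.49 12.05] w deg [-0.2 -0.2  0.4]
```

View pics/w1.png

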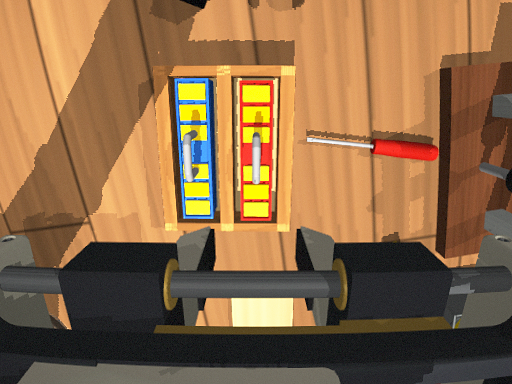

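The wrist view shows the jaws in line with the rack. Red tote in the right pocket, handle at (257,158); blue handle at (188,158). I'll descend partway and measure again with the arm still.

```bash
python3 -m handwheel '[{"tx":0.2,"ty":0.4,"tz":4,"wx":0,"wy":0,"wz":0.5,"claw":0.5},{"tx":0.2,"ty":0.4,"tz":8,"wx":0,"wy":0,"wz":0.5,"claw":0.5},{"tx":0.2,"ty":0.4,"tz":12,"wx":0,"wy":0,"wz":0.5,"claw":0.5},{"tx":0.2,"ty":0.4,"tz":12,"wx":0,"wy":0,"wz":0.5,"claw":0.5},{"tx":0.2,"ty":0.4,"tz":12,"wx":0,"wy":0,"wz":0.5,"claw":0.5},{"tx":0.2,"ty":0.4,"tz":12,"wx":0,"wy":0,"wz":0.5,"claw":0.5}]'
cat > meas.py <<'E'
from h import *
import sys
def handle(name,c0,lo,hi,rad=.04):
    im,d,m,T=snap("wrist",name); P=pts(m,T,d)
    q=P[(P[...,2]>lo)&(P[...,2]<hi)&(d>0)&(np.linalg.norm(P[...,:2]-c0,axis=2)<rad)]
    c,s,a=rect(q); v=np.linalg.svd(q[:,:2]-q[:,:2].mean(0))[2][0]
    print("handle",len(q),"c",c.round(4),s.round(1),"dir",(np.degrees(np.arctan2(v[1],v[0]))%180).round(1),"z50/95",np.percentile(q[:,2],[50,95]).round(3)); return c
E
python3 - <<'E'
from meas import *
c=handle("w2",(.538,.34),.088,.13)
go([c[0],c[1],.098],rot(-7.8))
E
```

```text
clock: 3.53
position: [0.539, 0.3318, 0.2045]
ee_rot: [-2.385, -2.045, -0.004]
force: [-0.3, 0.4, 0.8]
width: 0.498
handle 795 c [0.5351 0.3408] [59.5  9.4] dir 81.4 z50/95 [0.106 0.108]
at [0.5393 0.3322 0.2052] t=3.6 w=0.5042646173661409 j=[-0.21  0.56 -0.65  1.56  0.37  1.14 -1.1 ] F [-0.7 -0.  -0. ]
-> t cm [ 0.75 -0.58 10.72] w deg [ 0.2 -0.2 -1. ]
```

View pics/w2.png

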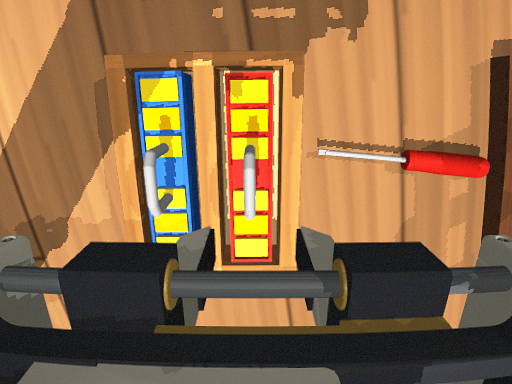

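```bash
python3 -m handwheel '[{"tx":0.4,"ty":-0.3,"tz":1,"wx":0,"wy":0,"wz":-0.8,"claw":0.5},{"tx":0.8,"ty":-0.5,"tz":4,"wx":0,"wy":0,"wz":-0.8,"claw":0.5},{"tx":0.8,"ty":-0.5,"tz":6,"wx":0,"wy":0,"wz":-0.8,"claw":0.5},{"tx":0.8,"ty":-0.5,"tz":6,"wx":0,"wy":0,"wz":-0.8,"claw":0.5},{"tx":0.8,"ty":-0.5,"tz":6,"wx":0,"wy":0,"wz":-0.8,"claw":0.5},{"tx":0.8,"ty":-0.5,"tz":6,"wx":0,"wy":0,"wz":-0.8,"claw":0.5}]'
python3 - <<'E'
from meas import *
c=handle("w3",(.538,.34),.088,.13)
go([c[0],c[1],.098],rot(-7.8))
E
```

```text
clock: 4.08
position: [0.5352, 0.3406, 0.1439]
ee_rot: [2.37, 2.062, 0.004]
force: [-0.7, -0.1, -0.0]
width: 0.498
handle 1253 c [0.5385 0.3436] [47.8 49.2] dir 81.9 z50/95 [0.106 0.108]
at [0.5354 0.3406 0.1441] t=4.1 w=0.5009315877754893 j=[-0.24  0.62 -0.63  1.62  0.41  1.03 -1.14] F [ 0.9 -0.  -0.3]
-> t cm [0.33 0.26 4.62] w deg [ 0.1 -0.1 -0.2]
```

View pics/w3.png

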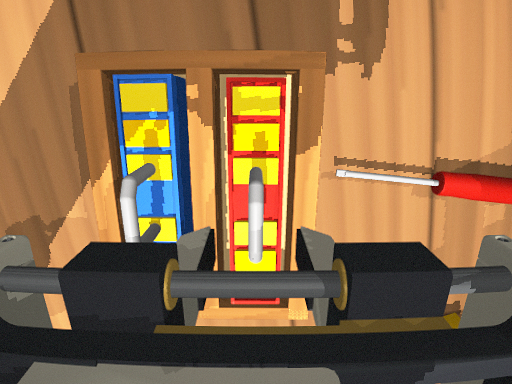

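Handle centred between the fingers: (256,175) to (257,258). The TCP matches the w2 measurement to within 0.5 mm. I'll descend and grip.

```bash
python3 -m handwheel '[{"tx":0,"ty":0,"tz":2,"wx":0,"wy":0,"wz":0,"claw":0.5},{"tx":0,"ty":0,"tz":3.5,"wx":0,"wy":0,"wz":0,"claw":0.5},{"tx":0,"ty":0,"tz":4.6,"wx":0,"wy":0,"wz":0,"claw":0.5},{"tx":0,"ty":0,"tz":4.6,"wx":0,"wy":0,"wz":0,"claw":0.5},{"tx":0,"ty":0,"tz":4.6,"wx":0,"wy":0,"wz":0,"claw":0.3},{"tx":0,"ty":0,"tz":4.6,"wx":0,"wy":0,"wz":0,"claw":0},{"tx":0,"ty":0,"tz":4.6,"wx":0,"wy":0,"wz":0,"claw":0},{"tx":0,"ty":0,"tz":4.6,"wx":0,"wy":0,"wz":0,"claw":0},{"tx":0,"ty":0,"tz":4.6,"wx":0,"wy":0,"wz":0,"claw":0},{"tx":0,"ty":0,"tz":4.6,"wx":0,"wy":0,"wz":0,"claw":0}]' 60
python3 - <<'E'
from h import *
go([.536,.340,.098],rot(-7.8))
E
```

```text
clock: 4.97
position: [0.5347, 0.3398, 0.0965]
ee_rot: [2.371, 2.061, 0.001]
force: [0.3, -0.4, 0.6]
width: 0.113
at [0.5347 0.3398 0.0965] t=5.0 w=0.11252874549819103 j=[-0.26  0.67 -0.61  1.67  0.45  0.95 -1.17] F [ 0.3 -0.4  0.6]
-> t cm [ 0.04  0.13 -0.15] w deg [ 0.  -0.  -0.2]
```

Gripped: the 10.4 mm opening matches the 10 mm bar. Lifting straight up.

```bash
python3 -m handwheel '[{"tx":0,"ty":0,"tz":-0.5,"wx":0,"wy":0,"wz":0,"claw":0},{"tx":0,"ty":0,"tz":-1.5,"wx":0,"wy":0,"wz":0,"claw":0},{"tx":0,"ty":0,"tz":-3,"wx":0,"wy":0,"wz":0,"claw":0},{"tx":0,"ty":0,"tz":-4.5,"wx":0,"wy":0,"wz":0,"claw":0},{"tx":0,"ty":0,"tz":-6.5,"wx":0,"wy":0,"wz":0,"claw":0},{"tx":0,"ty":0,"tz":-8.5,"wx":0,"wy":0,"wz":0,"claw":0},{"tx":0,"ty":0,"tz":-10,"wx":0,"wy":0,"wz":0,"claw":0},{"tx":0,"ty":0,"tz":-11,"wx":0,"wy":0,"wz":0,"claw":0},{"tx":0,"ty":0,"tz":-11,"wx":0,"wy":0,"wz":0,"claw":0},{"tx":0,"ty":0,"tz":-11,"wx":0,"wy":0,"wz":0,"claw":0}]'
python3 - <<'E'
from h import *
im,d,m,T=snap("scene","s2")
cv2.imwrite("pics/s2c.png",cv2.resize(im[90:290,150:400],None,fx=3,fy=3,interpolation=cv2.INTER_CUBIC))
go([.499,-.012,.20],rot(-7.5))
d=np.load("pics/top1_d.npy"); m,T=pose("top"); P=pts(m,T,d)
# board edges
im=cv2.imread("pics/top1.png"); hsv=cv2.cvtColor(im,cv2.COLOR_BGR2HSV)
M=np.zeros((384,512),np.uint8); M[178:224,252:332]=1
M&=((hsv[...,1]<120)&(hsv[...,2]>170)).astype(np.uint8)
n,l,s,c=cv2.connectedComponentsWithStats(M); k=1+s[1:,4].argmax(); pix=np.argwhere(l==k)[:,::-1]
q=onplane(m,T,pix,0.012); print("board",len(q),rect(q))
E
```

```text
clock: 5.8
position: [0.5346, 0.3397, 0.2063]
ee_rot: [2.37, 2.061, 0.001]
force: [-0.3, -0.2, -1.6]
width: 0.09
at [0.5343 0.3393 0.2054] t=5.8 w=0.08985863555614107 j=[-0.23  0.57 -0.66  1.56  0.37  1.15 -1.1 ] F [-0.3 -1.  -2.2]
-> t cm [-35.28   1.38   0.57] w deg [-0.   0.  -0.5]
board 1745 (array([ 0.49818939, -0.01243423]), array([218.71253967, 110.70446014]), 82.5594482421875)
```

View pics/s2c.png

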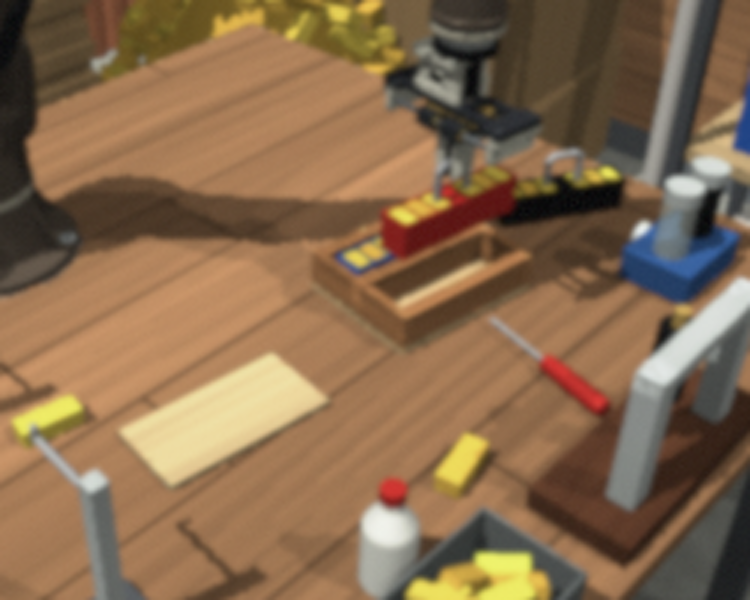

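The red tote hangs level from the gripper, clear of the rack; the blue tote is still in place. Carrying it to the board.

```bash
python3 -m handwheel '[{"tx":-1.5,"ty":0,"tz":0,"wx":0,"wy":0,"wz":0,"claw":0},{"tx":-4,"ty":0.2,"tz":0,"wx":0,"wy":0,"wz":0,"claw":0},{"tx":-7.5,"ty":0.5,"tz":0,"wx":0,"wy":0,"wz":0,"claw":0},{"tx":-11,"ty":0.7,"tz":0,"wx":0,"wy":0,"wz":0,"claw":0},{"tx":-15,"ty":0.8,"tz":0,"wx":0,"wy":0,"wz":0,"claw":0},{"tx":-19,"ty":0.9,"tz":0,"wx":0,"wy":0,"wz":-0.2,"claw":0},{"tx":-23,"ty":1,"tz":0,"wx":0,"wy":0,"wz":-0.3,"claw":0},{"tx":-27,"ty":1.1,"tz":0,"wx":0,"wy":0,"wz":-0.4,"claw":0},{"tx":-30.5,"ty":1.2,"tz":0,"wx":0,"wy":0,"wz":-0.5,"claw":0},{"tx":-33.2,"ty":1.3,"tz":0,"wx":0,"wy":0,"wz":-0.5,"claw":0},{"tx":-34.8,"ty":1.4,"tz":0,"wx":0,"wy":0,"wz":-0.5,"claw":0},{"tx":-35.3,"ty":1.4,"tz":0,"wx":0,"wy":0,"wz":-0.5,"claw":0}]'
python3 -m handwheel '[{"tx":0,"ty":0,"tz":1,"wx":0,"wy":0,"wz":0,"claw":0},{"tx":0,"ty":0,"tz":3,"wx":0,"wy":0,"wz":0,"claw":0},{"tx":0,"ty":0,"tz":5,"wx":0,"wy":0,"wz":0,"claw":0},{"tx":0,"ty":0,"tz":7,"wx":0,"wy":0,"wz":0,"claw":0},{"tx":0,"ty":0,"tz":8,"wx":0,"wy":0,"wz":0,"claw":0},{"tx":0,"ty":0,"tz":8,"wx":0,"wy":0,"wz":0,"claw":0},{"tx":0,"ty":0,"tz":8,"wx":0,"wy":0,"wz":0,"claw":0}]'
python3 - <<'E'
from h import *
im,d,m,T=snap("scene","s3")
cv2.imwrite("pics/s3c.png",cv2.resize(im[150:290,150:320],None,fx=4,fy=4,interpolation=cv2.INTER_CUBIC))
go([.498,-.0125,.1],rot(-7.5))
E
```

```text
clock: 6.85
position: [0.4982, -0.0159, 0.2048]
ee_rot: [-2.366, -2.066, 0.005]
force: [0.4, 0.5, -2.1]
width: 0.088
clock: 7.43
position: [0.4991, -0.0105, 0.1257]
ee_rot: [-2.358, -2.073, 0.001]
force: [-0.7, -0.1, -1.5]
width: 0.084
at [ 0.4997 -0.0107  0.1264] t=7.5 w=0.09102385825343674 j=[ 0.39  0.45 -0.63  1.97  0.35  0.83 -0.56] F [ 0.7 -0.5 -0.9]
-> t cm [-0.2  -0.15  2.64] w deg [ 0.  -0.   0.1]
```

View pics/s3c.png

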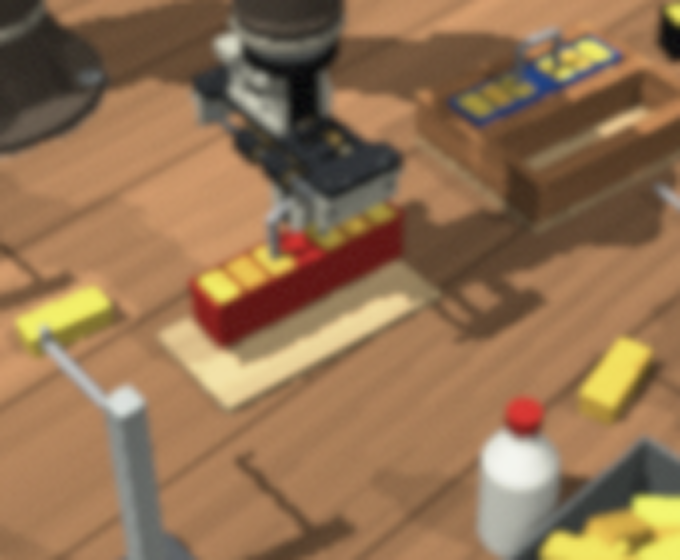

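Tote level above the board and lined up with it. Lowering to contact.

```bash
python3 -m handwheel '[{"tx":-0.2,"ty":-0.1,"tz":1,"wx":0,"wy":0,"wz":0,"claw":0},{"tx":-0.2,"ty":-0.1,"tz":1.8,"wx":0,"wy":0,"wz":0,"claw":0},{"tx":-0.2,"ty":-0.1,"tz":2.2,"wx":0,"wy":0,"wz":0,"claw":0},{"tx":-0.2,"ty":-0.1,"tz":2.4,"wx":0,"wy":0,"wz":0,"claw":0},{"tx":-0.2,"ty":-0.1,"tz":2.4,"wx":0,"wy":0,"wz":0,"claw":0},{"tx":-0.2,"ty":-0.1,"tz":2.4,"wx":0,"wy":0,"wz":0,"claw":0}]'; python3 -m handwheel '[{"tx":0,"ty":0,"tz":0.1,"wx":0,"wy":0,"wz":0,"claw":0},{"tx":0,"ty":0,"tz":0.2,"wx":0,"wy":0,"wz":0,"claw":0},{"tx":0,"ty":0,"tz":0.2,"wx":0,"wy":0,"wz":0,"claw":0}]'
```

```text
clock: 7.98
position: [0.4982, -0.0137, 0.1021]
ee_rot: [-2.362, -2.072, -0.0]
force: [0.2, -0.4, -1.3]
width: 0.097
clock: 8.23
position: [0.4985, -0.0137, 0.1003]
ee_rot: [2.361, 2.071, 0.001]
force: [-0.2, -0.4, 0.4]
width: 0.092
```

```bash
python3 -m handwheel '[{"tx":0,"ty":0,"tz":0.1,"wx":0,"wy":0,"wz":0,"claw":0},{"tx":0,"ty":0,"tz":0.1,"wx":0,"wy":0,"wz":0,"claw":0}]'; python3 -m handwheel '[{"tx":0,"ty":0,"tz":0,"wx":0,"wy":0,"wz":0,"claw":0.15},{"tx":0,"ty":0,"tz":0,"wx":0,"wy":0,"wz":0,"claw":0.3},{"tx":0,"ty":0,"tz":0,"wx":0,"wy":0,"wz":0,"claw":0.5},{"tx":0,"ty":0,"tz":0,"wx":0,"wy":0,"wz":0,"claw":0.7},{"tx":0,"ty":0,"tz":0,"wx":0,"wy":0,"wz":0,"claw":0.7},{"tx":0,"ty":0,"tz":-2,"wx":0,"wy":0,"wz":0,"claw":0.8},{"tx":0,"ty":0,"tz":-5,"wx":0,"wy":0,"wz":0,"claw":0.8},{"tx":0,"ty":0,"tz":-9,"wx":0,"wy":0,"wz":0,"claw":0.8},{"tx":0,"ty":0,"tz":-13,"wx":0,"wy":0,"wz":0,"claw":0.8},{"tx":0,"ty":0,"tz":-15,"wx":0,"wy":0,"wz":0,"claw":0.8},{"tx":0,"ty":0,"tz":-15,"wx":0,"wy":0,"wz":0,"claw":0.8},{"tx":0,"ty":0,"tz":-15,"wx":0,"wy":0,"wz":0,"claw":0.8}]';  python3 - <<'E'
from meas import *
c=handle("w4",(.498,-.013),.092,.13)
im,d,m,T=snap("scene","s4")
cv2.imwrite("pics/s4c.png",cv2.resize(im[150:290,150:320],None,fx=4,fy=4,interpolation=cv2.INTER_CUBIC))
go([.498,-.0125,.2],rot(-7.5))
E
```

```text
clock: 8.4
position: [0.499, -0.0137, 0.1002]
ee_rot: [2.36, 2.071, 0.002]
force: [-1.8, -1.2, 9.9]
width: 0.09
clock: 9.4
position: [0.4987, -0.0137, 0.2502]
ee_rot: [2.36, 2.07, 0.003]
force: [-0.3, -0.4, 0.1]
width: 0.796
handle 580 c [ 0.4987 -0.0123] [58.7  9.7] dir 82.6 z50/95 [0.11  0.112]
at [ 0.4975 -0.014   0.2482] t=9.5 w=0.7997993987170665 j=[ 0.47  0.3  -0.69  1.82  0.22  1.09 -0.43] F [ 0.2 -0.3 -0.2]
-> t cm [0.15 0.04 4.82] w deg [-0.1  0.   0. ]
```

View pics/s4c.png

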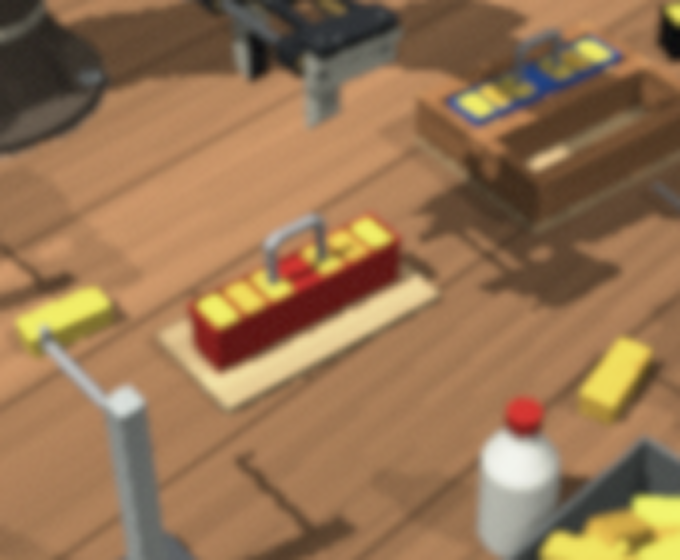

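View pics/w4.png

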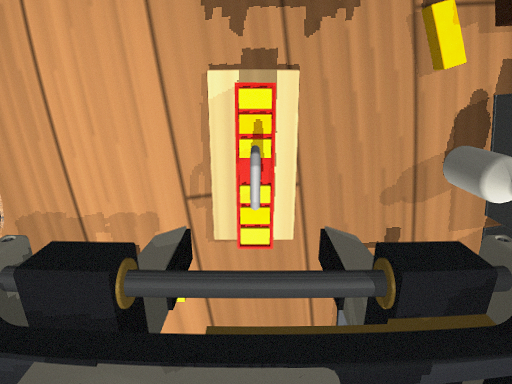

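The tote stands upright on the board, released; handle seen at (256,175), measured at (0.4987,-0.0123), direction 82.6°. I'll regrip at the −y end, which keeps the handle in the wrist camera's view.

```bash
python3 -m handwheel '[{"tx":-3,"ty":0,"tz":0,"wx":0,"wy":0,"wz":0,"claw":0.9},{"tx":-6,"ty":0.1,"tz":2,"wx":0,"wy":0,"wz":0,"claw":0.9},{"tx":-7.5,"ty":0.1,"tz":6,"wx":0,"wy":0,"wz":0,"claw":0.9},{"tx":-7.5,"ty":0.1,"tz":9,"wx":0,"wy":0,"wz":0,"claw":0.9},{"tx":-7.5,"ty":0.1,"tz":9,"wx":0,"wy":0,"wz":0,"claw":0.9},{"tx":-7.5,"ty":0.1,"tz":9,"wx":0,"wy":0,"wz":0,"claw":0.9},{"tx":-7.5,"ty":0.1,"tz":9,"wx":0,"wy":0,"wz":0,"claw":0.9}]';  python3 - <<'E'
from meas import *
a=np.radians(82.6); h=np.array([.4987,-.0123]); p=h-.077*np.array([np.cos(a),np.sin(a)])
im,d,m,T=snap("wrist","w5")
go([p[0],p[1],.037],rot(-7.4))
E
```

```text
clock: 10.08
position: [0.4899, -0.0871, 0.1599]
ee_rot: [-2.36, -2.073, -0.001]
force: [0.6, -0.1, 0.8]
width: 0.899
at [ 0.4905 -0.0871  0.1606] t=10.1 w=0.901043266493847 j=[ 0.56  0.39 -0.63  1.94  0.29  0.9  -0.35] F [-0.1 -0.4  0.2]
-> t cm [-0.18 -0.18 12.36] w deg [ 0.1 -0.   0. ]
```

View pics/w5.png

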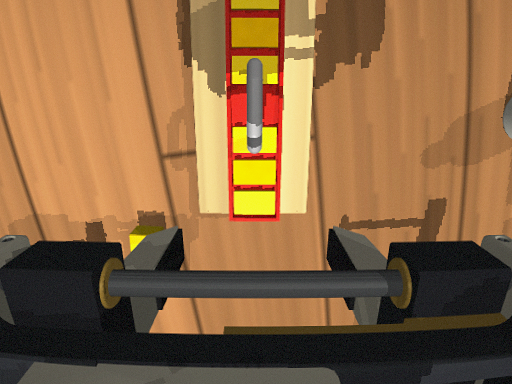

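Tote end at (254,218) and handle at (255,105) both lie between the open fingers, and the carton is clear. Descending.

```bash
python3 -m handwheel '[{"tx":-0.2,"ty":-0.2,"tz":2.5,"wx":0,"wy":0,"wz":0,"claw":0.9},{"tx":-0.2,"ty":-0.2,"tz":5.5,"wx":0,"wy":0,"wz":0,"claw":0.9},{"tx":-0.2,"ty":-0.2,"tz":8.5,"wx":0,"wy":0,"wz":0,"claw":0.9},{"tx":-0.2,"ty":-0.2,"tz":11,"wx":0,"wy":0,"wz":0,"claw":0.9},{"tx":-0.2,"ty":-0.2,"tz":12.3,"wx":0,"wy":0,"wz":0,"claw":0.9},{"tx":-0.2,"ty":-0.2,"tz":12.3,"wx":0,"wy":0,"wz":0,"claw":0.9},{"tx":-0.2,"ty":-0.2,"tz":12.3,"wx":0,"wy":0,"wz":0,"claw":0.9}]'; python3 -m handwheel '[{"tx":0,"ty":0,"tz":0,"wx":0,"wy":0,"wz":0,"claw":0.7},{"tx":0,"ty":0,"tz":0,"wx":0,"wy":0,"wz":0,"claw":0.55},{"tx":0,"ty":0,"tz":0,"wx":0,"wy":0,"wz":0,"claw":0.5},{"tx":0,"ty":0,"tz":0,"wx":0,"wy":0,"wz":0,"claw":0.4},{"tx":0,"ty":0,"tz":0,"wx":0,"wy":0,"wz":0,"claw":0.2},{"tx":0,"ty":0,"tz":0,"wx":0,"wy":0,"wz":0,"claw":0},{"tx":0,"ty":0,"tz":0,"wx":0,"wy":0,"wz":0,"claw":0},{"tx":0,"ty":0,"tz":0,"wx":0,"wy":0,"wz":0,"claw":0}]' 80
```

```text
clock: 10.72
position: [0.4882, -0.0893, 0.0372]
ee_rot: [2.36, 2.072, 0.001]
force: [-0.2, 0.5, -0.2]
width: 0.897
clock: 11.38
position: [0.4874, -0.09, 0.0363]
ee_rot: [2.361, 2.072, 0.0]
force: [0.1, -0.8, 3.1]
width: 0.462
```

The 80 N call went through, although the stated range ends at 60 N, so the actual force may be capped. The opening of 42.5 mm fits the tote. Lifting gently to see whether it sags.

```bash
python3 -m handwheel '[{"tx":0,"ty":0,"tz":-0.3,"wx":0,"wy":0,"wz":0,"claw":0},{"tx":0,"ty":0,"tz":-0.8,"wx":0,"wy":0,"wz":0,"claw":0},{"tx":0,"ty":0,"tz":-1.5,"wx":0,"wy":0,"wz":0,"claw":0},{"tx":0,"ty":0,"tz":-2.3,"wx":0,"wy":0,"wz":0,"claw":0},{"tx":0,"ty":0,"tz":-3,"wx":0,"wy":0,"wz":0,"claw":0},{"tx":0,"ty":0,"tz":-3,"wx":0,"wy":0,"wz":0,"claw":0},{"tx":0,"ty":0,"tz":-3,"wx":0,"wy":0,"wz":0,"claw":0}]' ;  python3 - <<'E'
from meas import *
c=handle("w6",(.499,-.011),.115,.16)
im,d,m,T=snap("scene","s6")
cv2.imwrite("pics/s6c.png",cv2.resize(im[150:290,150:320],None,fx=4,fy=4,interpolation=cv2.INTER_CUBIC))
go([.498,-.0125,.2],rot(-7.5))
E
```

```text
clock: 11.97
position: [0.4875, -0.0901, 0.0667]
ee_rot: [2.361, 2.071, 0.001]
force: [-0.7, 1.0, -1.9]
width: 0.462
handle 9121 c [ 0.4973 -0.015 ] [54.2 10.1] dir 82.2 z50/95 [0.14  0.142]
at [ 0.487 -0.09   0.066] t=12.1 w=0.46666144418087907 j=[ 0.49  0.52 -0.55  2.04  0.42  0.69 -0.46] F [ 0.5 -0.1 -1.7]
-> t cm [  7.83   0.08 -13.4 ] w deg [-0.  0.  0.]
```

View pics/s6c.png

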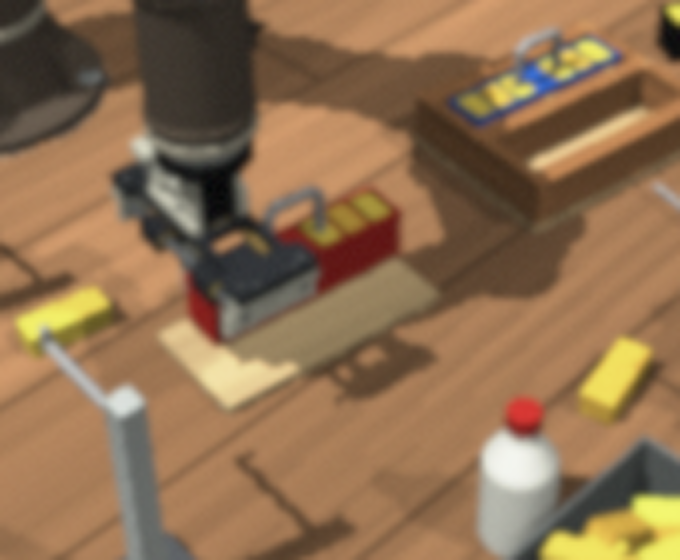

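View pics/w6.png

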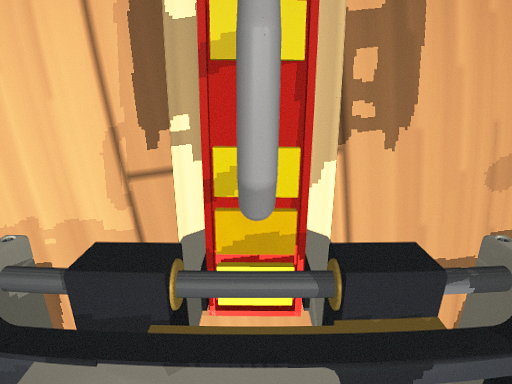

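The tote is held level with no sag: handle top at 0.142 m, risen exactly with the 30 mm lift. Refining the hook geometry.

Run:
```python
from h import *
for cam,f,(y0,y1,x0,x1) in [("top","top1",(140,190,360,390)),("scene","scene1",(225,262,155,200))]:
    d=np.load(f"pics/{f}_d.npy"); m,T=pose(cam); P=pts(m,T,d)
    M=np.zeros((384,512),bool); M[y0:y1,x0:x1]=1; M&=d>0
    q=P[M&(P[...,2]>.184)&(P[...,2]<.2)&(P[...,0]<.618)&(P[...,0]>.553)]
    k=np.polyfit(q[:,0],q[:,1],1); print(cam,len(q),"rod heading",np.degrees(np.arctan(k[0])).round(2),"y@.588",np.polyval(k,.588).round(4),"z",np.median(q[:,2]).round(4))
    q=P[M&(P[...,2]>.197)&(P[...,2]<.212)&(P[...,0]<.56)]; print(" tip",q.mean(0).round(4) if len(q) else 0,len(q), "xmin any", P[M&(P[...,2]>.17)][:,0].min().round(4))
    q=P[M&(P[...,2]>.206)&(P[...,0]>.6)]; print(" post top",rect(q),q[:,2].max().round(3))
    M[:]=0
    if cam=="top": M[140:190,340:390]=1
    else: M[270:330,155:220]=1
    im=cv2.imread(f"pics/{f}.png")
    q=P[M&(d>0)&(P[...,2]>.006)&(P[...,2]<.016)&(im.max(2).astype(int)-im.min(2)<40)]; print(" foot",len(q),rect(q))
```

```text
top 50 rod heading -4.31 y@.588 -0.2832 z 0.1932
 tip [ 0.5439 -0.278   0.2014] 6 xmin any 0.5398
 post top (array([ 0.64390814, -0.28684866]), array([17.97136688, 19.92530251]), 80.49964141845703) 0.222
 foot 341 (array([ 0.63907574, -0.28469876]), array([88.31629181, 89.29122162]), 84.07679748535156)
scene 53 rod heading -5.78 y@.588 -0.2806 z 0.1936
 tip [ 0.5443 -0.2758  0.2028] 10 xmin any 0.5414
 post top (array([ 0.64382025, -0.28550125]), array([19.52572823, 19.28643799]), 82.14685821533203) 0.22
 foot 700 (array([ 0.63761945, -0.28394336]), array([89.88498688, 91.48060608]), 85.19503021240234)
```

Run:
```python
from h import *
go([.487,-.090,.149],rot(-5.5)); go([.494,-.350,.149],rot(-5.5))
```

```text
at [ 0.487 -0.09   0.066] t=12.1 w=0.46666144418087907 j=[ 0.49  0.52 -0.55  2.04  0.42  0.69 -0.46] F [ 0.5 -0.1 -1.7]
-> t cm [ 0.  -0.  -8.3] w deg [-0.  0. -2.]
at [ 0.487 -0.09   0.066] t=12.1 w=0.46666144418087907 j=[ 0.49  0.52 -0.55  2.04  0.42  0.69 -0.46] F [ 0.5 -0.1 -1.7]
-> t cm [-25.69   4.08  -8.29] w deg [-0.  0. -2.]
```

```bash
python3 -m handwheel '[{"tx":0,"ty":0,"tz":-0.6,"wx":0,"wy":0,"wz":0,"claw":0},{"tx":0,"ty":0,"tz":-1.8,"wx":0,"wy":0,"wz":0,"claw":0},{"tx":0,"ty":0,"tz":-3.4,"wx":0,"wy":0,"wz":0,"claw":0},{"tx":-0.8,"ty":0.1,"tz":-5,"wx":0,"wy":0,"wz":0,"claw":0},{"tx":-2.2,"ty":0.3,"tz":-6.6,"wx":0,"wy":0,"wz":-0.2,"claw":0},{"tx":-4,"ty":0.6,"tz":-7.8,"wx":0,"wy":0,"wz":-0.4,"claw":0},{"tx":-6.4,"ty":1,"tz":-8.3,"wx":0,"wy":0,"wz":-0.6,"claw":0},{"tx":-9,"ty":1.4,"tz":-8.3,"wx":0,"wy":0,"wz":-0.8,"claw":0},{"tx":-11.5,"ty":1.8,"tz":-8.3,"wx":0,"wy":0,"wz":-1,"claw":0},{"tx":-14,"ty":2.2,"tz":-8.3,"wx":0,"wy":0,"wz":-1.2,"claw":0},{"tx":-16,"ty":2.5,"tz":-8.3,"wx":0,"wy":0,"wz":-1.4,"claw":0},{"tx":-17,"ty":2.7,"tz":-8.3,"wx":0,"wy":0,"wz":-1.5,"claw":0}]'
python3 -m handwheel '[{"tx":-0.8,"ty":0.1,"tz":0,"wx":0,"wy":0,"wz":0,"claw":0},{"tx":-2.2,"ty":0.3,"tz":0,"wx":0,"wy":0,"wz":-0.1,"claw":0},{"tx":-4,"ty":0.6,"tz":0,"wx":0,"wy":0,"wz":-0.2,"claw":0},{"tx":-6,"ty":0.9,"tz":0,"wx":0,"wy":0,"wz":-0.4,"claw":0},{"tx":-7.6,"ty":1.2,"tz":0,"wx":0,"wy":0,"wz":-0.5,"claw":0},{"tx":-8.6,"ty":1.4,"tz":0,"wx":0,"wy":0,"wz":-0.5,"claw":0},{"tx":-8.6,"ty":1.4,"tz":0,"wx":0,"wy":0,"wz":-0.5,"claw":0},{"tx":-8.6,"ty":1.4,"tz":0,"wx":0,"wy":0,"wz":-0.5,"claw":0},{"tx":-8.6,"ty":1.4,"tz":0,"wx":0,"wy":0,"wz":-0.5,"claw":0}]'
python3 - <<'E'
from meas import *
c=handle("w7",(.503,-.272),.20,.245)
im,d,m,T=snap("scene","s7"); P=pts(m,T,d)
q=P[(d>0)&(P[...,2]>.2)&(P[...,2]<.245)&(np.linalg.norm(P[...,:2]-np.array([.501,-.272]),axis=2)<.034)]; print("scene handle",len(q),rect(q) if len(q)>4 else 0,q[:,2].max() if len(q) else 0)
cv2.imwrite("pics/s7c.png",cv2.resize(im[190:330,80:260],None,fx=4,fy=4,interpolation=cv2.INTER_CUBIC))
go([.494,-.350,.149],rot(-5.5))
E
```

```text
clock: 13.07
position: [0.489, -0.2623, 0.1482]
ee_rot: [-2.331, -2.098, 0.003]
force: [-12.0, 12.6, 0.5]
width: 0.463
clock: 13.82
position: [0.4971, -0.3485, 0.1494]
ee_rot: [2.325, 2.112, 0.001]
force: [-0.5, 0.8, -1.8]
width: 0.466
handle 9541 c [ 0.5208 -0.2749] [54.4 43.9] dir 86.9 z50/95 [0.223 0.225]
scene handle 108 (array([ 0.50675522, -0.269302  ]), array([59.45157623, 11.91066074]), 83.33738708496094) 0.22735351936838832
at [ 0.4971 -0.3482  0.1494] t=13.9 w=0.46574339890672894 j=[ 0.91  0.56 -0.56  1.69  0.34  0.99  0.13] F [ 0.4  0.9 -2.2]
-> t cm [-0.21 -0.29  0.04] w deg [ 0.  -0.   0.1]
```

View pics/s7c.png

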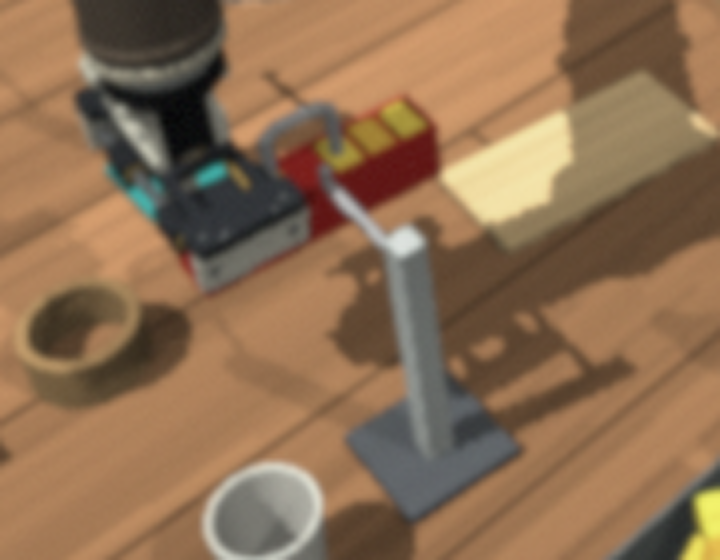

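View pics/w7.png

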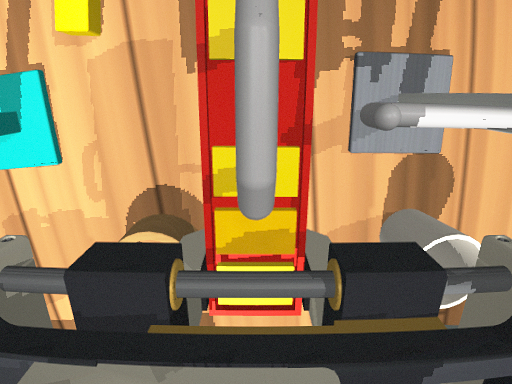

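Run:
```python
from h import *
d=np.load("pics/w7_d.npy"); s=np.load("pics/w7_st.npy"); m,T=pose("wrist",dict(position=s[:3],ee_rot=s[3:])); P=pts(m,T,d)
q=P[(d>0)&(P[...,2]>.184)&(P[...,2]<.225)&(P[...,0]>.53)&(P[...,1]>-.31)&(P[...,1]<-.25)]
print(len(q)); 
for x in np.arange(.535,.66,.01):
    k=q[abs(q[:,0]-x)<.005]
    if len(k): print(x.round(3),len(k),np.median(k[:,1]).round(4),k[:,1].min().round(4),k[:,1].max().round(4),"ztop",np.percentile(k[:,2],95).round(4))
h=P[(d>0)&(P[...,2]>.212)&(P[...,2]<.23)&(abs(P[...,0]-.504)<.02)&(P[...,1]>-.31)]
print("handle y range",h[:,1].min(),h[:,1].max(),"x",np.median(h[:,0]),"z",np.percentile(h[:,2],95))
R0=R.from_rotvec(s[3:]).as_matrix(); print("handle est", s[:3]+.078*R0[:,0])
```

```text
3629
0.535 439 -0.2765 -0.2799 -0.2732 ztop 0.2044
0.545 517 -0.276 -0.2807 -0.2727 ztop 0.2055
0.555 680 -0.2777 -0.2823 -0.2737 ztop 0.194
0.565 670 -0.2787 -0.2831 -0.2747 ztop 0.1938
0.575 665 -0.2795 -0.284 -0.2754 ztop 0.1939
0.585 603 -0.2803 -0.2846 -0.2763 ztop 0.194
0.595 55 -0.281 -0.2851 -0.2771 ztop 0.1932
handle y range -0.300374382042934 -0.24580988120234176 x 0.504223665925666 z 0.2247311859666361
handle est [ 0.50456744 -0.27088317  0.14939345]
```

Wrist view: rod tip at (382,117), handle bar along u≈257. In world coordinates the tip top is 0.2055 m and the rod top 0.194 m. The bar underside is about 0.2147 m and the tote's top about 0.175 m, so the tip should enter the window with about 10 mm clear above and below. Sliding it over.

```bash
python3 -m handwheel '[{"tx":0,"ty":0.4,"tz":0,"wx":0,"wy":0,"wz":0,"claw":0},{"tx":-0.1,"ty":1.1,"tz":0,"wx":0,"wy":0,"wz":0,"claw":0},{"tx":-0.1,"ty":1.9,"tz":0,"wx":0,"wy":0,"wz":0,"claw":0},{"tx":-0.2,"ty":2.8,"tz":0,"wx":0,"wy":0,"wz":0,"claw":0},{"tx":-0.2,"ty":3.6,"tz":0,"wx":0,"wy":0,"wz":0,"claw":0},{"tx":-0.2,"ty":4,"tz":0,"wx":0,"wy":0,"wz":0,"claw":0},{"tx":-0.2,"ty":4,"tz":0,"wx":0,"wy":0,"wz":0,"claw":0}]'
python3 -m handwheel '[{"tx":0,"ty":0.4,"tz":0,"wx":0,"wy":0,"wz":0,"claw":0},{"tx":0,"ty":1.1,"tz":0,"wx":0,"wy":0,"wz":0,"claw":0},{"tx":0,"ty":1.9,"tz":0,"wx":0,"wy":0,"wz":0,"claw":0},{"tx":0,"ty":2.8,"tz":0,"wx":0,"wy":0,"wz":0,"claw":0},{"tx":0,"ty":3.6,"tz":0,"wx":0,"wy":0,"wz":0,"claw":0},{"tx":0,"ty":4.2,"tz":0,"wx":0,"wy":0,"wz":0,"claw":0},{"tx":0,"ty":4.2,"tz":0,"wx":0,"wy":0,"wz":0,"claw":0},{"tx":0,"ty":4.2,"tz":0,"wx":0,"wy":0,"wz":0,"claw":0}]'
python3 - <<'E'
from h import *
im,d,m,T=snap("wrist","w8")
im,d,m,T=snap("scene","s8")
cv2.imwrite("pics/s8c.png",cv2.resize(im[190:330,80:260],None,fx=4,fy=4,interpolation=cv2.INTER_CUBIC))
a=np.radians(84.5)
go([.586-.078*np.cos(a),-.280-.078*np.sin(a),.149-.0205],rot(-5.5))
E
```

```text
clock: 14.5
position: [0.5378, -0.3544, 0.1489]
ee_rot: [2.324, 2.114, 0.001]
force: [-1.4, 0.2, -2.3]
width: 0.469
clock: 15.17
position: [0.5785, -0.3585, 0.1488]
ee_rot: [-2.324, -2.113, -0.0]
force: [-1.1, 0.3, -1.8]
width: 0.464
at [ 0.5778 -0.3588  0.1489] t=15.3 w=0.46695999613406114 j=[ 0.8   0.66 -0.54  1.49  0.37  1.08  0.09] F [-0.  -0.1 -1.5]
-> t cm [0.12 0.06 2.04] w deg [-0.  0.  0.]
```

View pics/s8c.png

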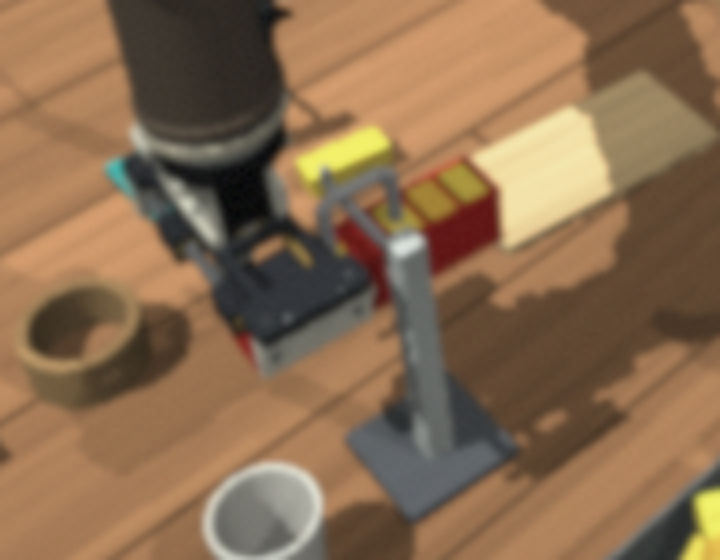

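View pics/w8.png

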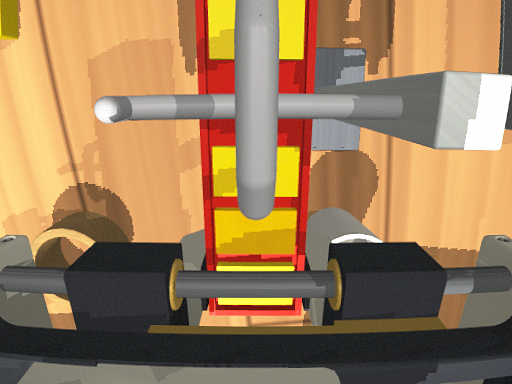

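The rod runs through the window under the bar, crossing at (257,107), with the tip at (110,110) and the post on the right. Lowering to the seat.

```bash
python3 -m handwheel '[{"tx":0.1,"ty":0,"tz":0.4,"wx":0,"wy":0,"wz":0,"claw":0},{"tx":0.1,"ty":0,"tz":0.9,"wx":0,"wy":0,"wz":0,"claw":0},{"tx":0.1,"ty":0,"tz":1.4,"wx":0,"wy":0,"wz":0,"claw":0},{"tx":0.1,"ty":0,"tz":1.7,"wx":0,"wy":0,"wz":0,"claw":0},{"tx":0.1,"ty":0,"tz":1.8,"wx":0,"wy":0,"wz":0,"claw":0},{"tx":0.1,"ty":0,"tz":1.8,"wx":0,"wy":0,"wz":0,"claw":0}]'
python3 -m handwheel '[{"tx":0,"ty":0,"tz":0.1,"wx":0,"wy":0,"wz":0,"claw":0},{"tx":0,"ty":0,"tz":0.1,"wx":0,"wy":0,"wz":0,"claw":0}]'
python3 -m handwheel '[{"tx":0,"ty":0,"tz":0.1,"wx":0,"wy":0,"wz":0,"claw":0},{"tx":0,"ty":0,"tz":0.1,"wx":0,"wy":0,"wz":0,"claw":0}]'
```

```text
clock: 15.77
position: [0.5779, -0.3578, 0.1305]
ee_rot: [-2.325, -2.112, 0.001]
force: [-0.0, 0.3, -2.9]
width: 0.468
clock: 15.93
position: [0.5783, -0.3578, 0.1301]
ee_rot: [2.325, 2.113, 0.0]
force: [-0.5, 0.1, -1.8]
width: 0.465
clock: 16.1
position: [0.5783, -0.3578, 0.1291]
ee_rot: [2.325, 2.113, 0.0]
force: [0.8, -0.3, -2.6]
width: 0.466
```

```bash
python3 -m handwheel '[{"tx":0,"ty":0,"tz":0.1,"wx":0,"wy":0,"wz":0,"claw":0},{"tx":0,"ty":0,"tz":0.1,"wx":0,"wy":0,"wz":0,"claw":0}]'
python3 -m handwheel '[{"tx":0,"ty":0,"tz":0.1,"wx":0,"wy":0,"wz":0,"claw":0},{"tx":0,"ty":0,"tz":0.1,"wx":0,"wy":0,"wz":0,"claw":0}]'
```

```text
clock: 16.27
position: [0.5784, -0.3578, 0.1282]
ee_rot: [2.325, 2.113, 0.0]
force: [0.0, -0.3, -1.3]
width: 0.463
clock: 16.43
position: [0.5786, -0.3577, 0.1277]
ee_rot: [2.324, 2.112, 0.001]
force: [-0.6, 1.4, 4.4]
width: 0.464
```

Contact: the force has risen by about 6 N. Releasing gently, then checking before withdrawing.

```bash
python3 -m handwheel '[{"tx":0,"ty":0,"tz":0,"wx":0,"wy":0,"wz":0,"claw":0.48},{"tx":0,"ty":0,"tz":0,"wx":0,"wy":0,"wz":0,"claw":0.5},{"tx":0,"ty":0,"tz":0,"wx":0,"wy":0,"wz":0,"claw":0.55},{"tx":0,"ty":0,"tz":0,"wx":0,"wy":0,"wz":0,"claw":0.6},{"tx":0,"ty":0,"tz":0,"wx":0,"wy":0,"wz":0,"claw":0.7},{"tx":0,"ty":0,"tz":0,"wx":0,"wy":0,"wz":0,"claw":0.8},{"tx":0,"ty":0,"tz":0,"wx":0,"wy":0,"wz":0,"claw":0.9},{"tx":0,"ty":0,"tz":0,"wx":0,"wy":0,"wz":0,"claw":0.9}]'
python3 - <<'E'
from h import *
im,d,m,T=snap("wrist","w9")
im,d,m,T=snap("scene","s9")
cv2.imwrite("pics/s9c.png",cv2.resize(im[190:330,80:260],None,fx=4,fy=4,interpolation=cv2.INTER_CUBIC))
E
```

```text
clock: 17.1
position: [0.5783, -0.3578, 0.127]
ee_rot: [-2.325, -2.113, -0.0]
force: [0.9, 0.2, -0.2]
width: 0.839
```

View pics/s9c.png

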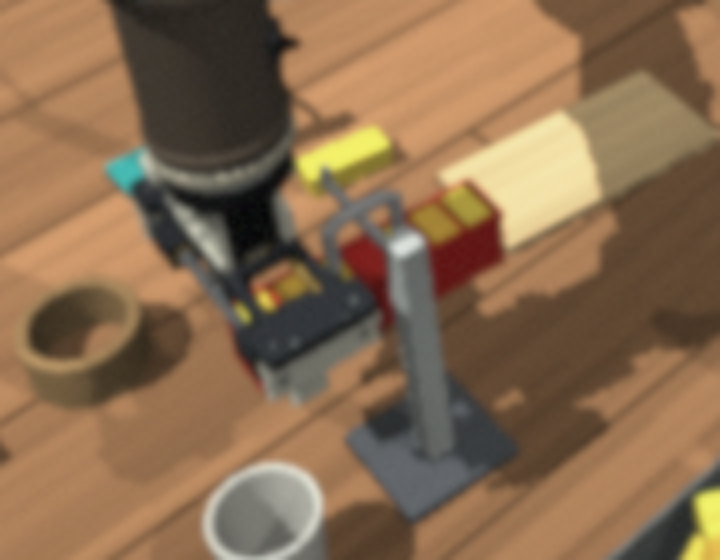

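View pics/w9.png

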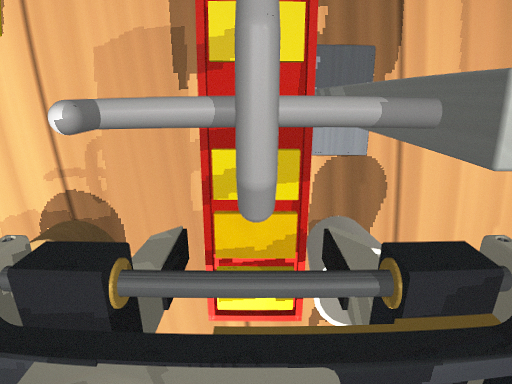

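The tote hangs from the rod and the fingers are clear on both sides, (170,260) and (335,260). Withdrawing straight up.

```bash
python3 -m handwheel '[{"tx":0,"ty":0,"tz":0,"wx":0,"wy":0,"wz":0,"claw":0.95},{"tx":0,"ty":0,"tz":-0.5,"wx":0,"wy":0,"wz":0,"claw":0.95},{"tx":-0.2,"ty":0,"tz":-1.5,"wx":0,"wy":0,"wz":0,"claw":0.95},{"tx":-0.5,"ty":0,"tz":-3,"wx":0,"wy":0,"wz":0,"claw":0.95},{"tx":-0.8,"ty":0,"tz":-5,"wx":0,"wy":0,"wz":0,"claw":0.95},{"tx":-1,"ty":0,"tz":-8,"wx":0,"wy":0,"wz":0,"claw":0.95},{"tx":-1,"ty":0,"tz":-11,"wx":0,"wy":0,"wz":0,"claw":0.95},{"tx":-1,"ty":0,"tz":-14,"wx":0,"wy":0,"wz":0,"claw":0.95},{"tx":-1,"ty":0,"tz":-17,"wx":0,"wy":0,"wz":0,"claw":0.95},{"tx":-1,"ty":0,"tz":-18,"wx":0,"wy":0,"wz":0,"claw":0.95},{"tx":-1,"ty":0,"tz":-18,"wx":0,"wy":0,"wz":0,"claw":0.95}]'
cat > fin.py <<'E'
from h import *
import sys
n=sys.argv[1]
im,d,m,T=snap("wrist","wf"+n); P=pts(m,T,d)
def tot(P,d,im):
    hsv=cv2.cvtColor(im,cv2.COLOR_BGR2HSV)
    near=(d>0)&(np.linalg.norm(P[...,:2]-np.array([.586,-.28]),axis=2)<.12)
    b=P[near&(P[...,2]>.14)&(P[...,2]<.165)]
    h=P[near&(P[...,2]>.19)&(P[...,2]<.215)&(P[...,0]>.575)&(P[...,0]<.60)]
    if len(b)>10:
        A=np.c_[b[:,:2]-b[:,:2].mean(0),np.ones(len(b))]; k=np.linalg.lstsq(A,b[:,2],rcond=None)[0]
        print("top face n",len(b),"c",rect(b),"zmean",b[:,2].mean().round(4),"slopes x,y deg",np.degrees(np.arctan(k[:2])).round(1))
    if len(h): print("bar",len(h),np.median(h,0).round(4),"top",np.percentile(h[:,2],97).round(4))
tot(P,d,im)
im,d,m,T=snap("scene","sf"+n); tot(pts(m,T,d),d,im)
cv2.imwrite(f"pics/sf{n}c.png",cv2.resize(im[190:330,80:260],None,fx=4,fy=4,interpolation=cv2.INTER_CUBIC))
print(sensors.observe()["clock"],sensors.observe()["position"])
E
python3 fin.py 1
```

```text
clock: 18.12
position: [0.5787, -0.368, 0.3118]
ee_rot: [2.321, 2.108, 0.004]
force: [0.8, 1.7, 0.9]
width: 0.946
top face n 7241 c (array([ 0.59738428, -0.28951816]), array([174.52236938,  68.73186493]), 84.62539672851562) zmean 0.1518 slopes x,y deg [-0.  -1.1]
bar 1099 [ 0.5859 -0.2802  0.2005] top 0.2036
top face n 1013 c (array([ 0.60784198, -0.28175897]), array([191.04129028,  92.76493073]), 84.1902084350586) zmean 0.1519 slopes x,y deg [-1.7 -0.4]
bar 103 [ 0.5891 -0.2815  0.1995] top 0.2047
18.2167 [ 0.57717543 -0.36776798  0.30718635]
```

```bash
python3 -m handwheel '[{"tx":0,"ty":0,"tz":0,"wx":0,"wy":0,"wz":0,"claw":0.95},{"tx":0,"ty":0,"tz":0,"wx":0,"wy":0,"wz":0,"claw":0.95},{"tx":0,"ty":0,"tz":0,"wx":0,"wy":0,"wz":0,"claw":0.95},{"tx":0,"ty":0,"tz":0,"wx":0,"wy":0,"wz":0,"claw":0.95},{"tx":0,"ty":0,"tz":0,"wx":0,"wy":0,"wz":0,"claw":0.95},{"tx":0,"ty":0,"tz":0,"wx":0,"wy":0,"wz":0,"claw":0.95},{"tx":0,"ty":0,"tz":0,"wx":0,"wy":0,"wz":0,"claw":0.95},{"tx":0,"ty":0,"tz":0,"wx":0,"wy":0,"wz":0,"claw":0.95},{"tx":0,"ty":0,"tz":0,"wx":0,"wy":0,"wz":0,"claw":0.95},{"tx":0,"ty":0,"tz":0,"wx":0,"wy":0,"wz":0,"claw":0.95},{"tx":0,"ty":0,"tz":0,"wx":0,"wy":0,"wz":0,"claw":0.95},{"tx":0,"ty":0,"tz":0,"wx":0,"wy":0,"wz":0,"claw":0.95}]'; python3 fin.py 2
```

```text
clock: 19.22
position: [0.5773, -0.3677, 0.3071]
ee_rot: [2.325, 2.113, -0.0]
force: [0.2, -0.2, 0.2]
width: 0.951
top face n 7404 c (array([ 0.59750226, -0.29015121]), array([173.28041077,  69.14178467]), 84.5916976928711) zmean 0.1519 slopes x,y deg [-0.1 -1.1]
bar 1114 [ 0.5859 -0.2807  0.2004] top 0.2037
top face n 1019 c (array([ 0.60876099, -0.28149472]), array([192.57730103,  90.99256897]), 83.97489166259766) zmean 0.1518 slopes x,y deg [-2.5 -0.4]
bar 102 [ 0.5888 -0.2818  0.1996] top 0.2054
19.3167 [ 0.57732382 -0.36772762  0.3071025 ]
```

```bash
python3 -c "
import cv2
a=cv2.imread('pics/sf2c.png');b=cv2.imread('pics/wf2.png')
cv2.imwrite('pics/f2.png',cv2.hconcat([cv2.resize(a,(400,311)),cv2.resize(b,(400,311))]))"
```

```text
(no output)
```

View pics/f2.png

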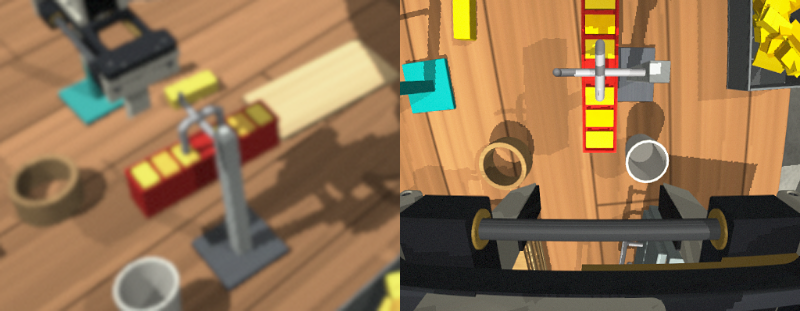

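The tote hangs level and hasn't moved over about 1 s; bar at (0.586,-0.281), top 0.204 m. Checking the other objects, then handing in.

Run:
```python
from h import *
im,d,m,T=snap("top","topf"); a=cv2.imread("pics/top1.png")
cv2.imwrite("pics/cmp.png",cv2.vconcat([cv2.resize(a[80:300,80:420],(460,298)),cv2.resize(im[80:300,80:420],(460,298))]))
arm.sign_off()
```

```text
the job is handed in; nothing more can be done
```

View pics/cmp.png

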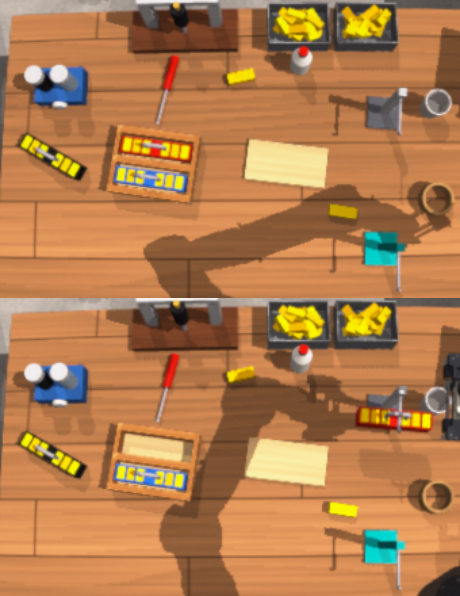

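The red tote is hanging by its handle on the steel hook, and the job is handed in at about 19.4 s of the 58 s allowed. I lifted it out of the rack by the handle, set it upright on the board and let go. Then I gripped it at one end, slid the handle over the rod and released it.

**Last checks:**
- **Hang:** The bar rests on the rod at about (0.586, -0.281), within a few millimetres of the measured seat. The tote's top is at 0.152 m and level to about 1° in the wrist view. It did not move over about 1 s, and the gripper was well clear.
- **Other objects:** The before and after top views show the blue tote, the black and turquoise look-alikes and the other objects where they were. I viewed that comparison only after handing in.

**Disagreements:**
- **Grip force:** The task asks for 80 N or more, but the gripper is rated to 60 N. I commanded 80 N and the call was accepted, though I don't know what force it actually applied. The tote did not slip or sag.
- **Hanging angle:** The scene camera's fit showed a 2° slope across the tote. I put that down to the hook post being included in the fit, since the wrist view showed almost none.
- **Force spike:** The wrist force read about 17 N once while the tote was carried to the hook. It was back near zero by the next reading, and I saw no contact.

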